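# Find the rocking corner of the instrument stand and press its shim flat

### The arm

A 7-joint arm with a two-finger parallel gripper is mounted at the origin on a cart in front of the work surface, level with it; the furniture and walls round the work are solid. World frame = base frame: x ahead of the robot, y to its left, z up, the work surface at z = 0. Lengths are in m, angles in rad, forces in N, time in s.
With the tool pointing down it reaches from about 0.4 to 0.85 m from the base axis. Payload 4.4 kg.
Tool frame: the origin (TCP) lies midway between the tips of the shut fingers; the grasp point (between the pads) lies 19 mm behind it; x points along the fingers, y is the direction in which the jaws open and shut, and the axes are right-handed (so a half turn about x gives the same grasp; the last joint's range is limited). The gripper opens to 94 mm and grips with 3 to 60 N. Pads are 16 mm wide; open, the fingers measure 119 mm over their backs; the gripper's body (75 mm by 177 mm) begins 78 mm behind the grasp point.
Start: joints at [1.26, 0.628, 0.038, 1.517, -0.027, 0.996, -0.02], TCP at [0.158, -0.631, 0.205] pointing down, gripper open.
Joint ranges: [-3.06, 3.06], [-0.37, 2.12], [-1.25, 1.32], [0.18, 2.47], [-1.1, 4.24], [0.23, 1.98], [-2.94, 2.94]. Speed limits (rad/s): [2.57, 2.57, 3.14, 3.14, 3.14, 3.14, 3.14].

### API

Orientations are given as a rotation vector (axis times angle).
In Python, from station import read_state, capture, finish_job gives the robot as it stands. The module is installed in compiled form; this text tells all that it offers.
- The arm moves only by the tool jog_arm, never from a script. Its argument "series" is a list of rows, each a list of 7 numbers: the finger opening in m, from 0 to 0.094, then the shift along the tool's x, y, z in m, then the turn, a rotation vector about the tool's x, y, z in rad. A call has 1 to 20 rows; each row shifts and turns the commanded pose from where the row before left it, along the tool's axes as they then stand; what a row does not reach is not made up. A row lasts 1/8 s, in which the tool goes at most 62.5 mm and 10.7 degrees, less where a joint would pass 70% of its speed; a pose out of reach is approached as far as the arm can. A call is refused whole if a number of a shift passes 0.0625 or a number of a turn 0.188, either way. A call with a gripper value outside its range is refused whole. The fingers move at their own pace and stop on an object; "newtons" is the grip in N (left out, the last holds). Time passes only in rows, so rows that do not move let the fingers close. It gives the time, the measured TCP pose, the force and the opening at its end, in the units of the state.
- read_state(): the state, without advancing time (a new reading comes with each control period).
- capture(name): name is "scene" or "top" or "wrist"; returns a dict with "pixels" (480x640x3 uint8, red, green, blue), "depth" (480x640 float32, m along the optical axis (not along the pixel's ray), 0 where there is no reading), "K" (3x3 intrinsics, pixels), "world_from_camera" (4x4, takes a point from camera to world coordinates). Camera axes: x right, y up, looking along -z (the intrinsics and any distortion apply to the point x, -y, -z); pixel columns grow to the right and rows downward; lengths in m; the calibration is good to about 2 mm. A picture is of the moment at which its call begins.
- finish_job(): hands the job in, once; it reports no verdict.
The state is a dict: "t": time; "joints": joint angles; "joint_velocities": joint speeds; "joint_torque": joint torques, N m; "ee_pos": TCP position; "orientation": TCP orientation; "contact_force": force on the tool from outside, world axes, zero at the start; "torque": the same for the moment, N m; "gripper_width": opening from 0.0 (shut) to 1.0 (fully open).
Only numpy, scipy, OpenCV 4.12 (cv2) and the standard library are available. Lean on these libraries where they do the work, as an engineer would, in place of code of your own. Each camera call takes 0.05 s, during which the arm holds its last target. There are 200 camera calls.

### The job

One corner of the square plate on the instrument stand rocks. Press the corners down one after another with the shut fingertips, leaving the shims alone, until you find the corner that gives way; then let go of the plate and press the shim tab beside that corner down fully flat. Leave the other three shims standing as they are, do not pick anything up or move the loose things nearby, and finish clear of everything.

Things in the scene. Friction and masses are not known exactly. Their poses are not given: they have to be found in the camera images.
- stand: Low stand fixed to the worktop; origin: centre of its underside, +x its far side, +y its left, z up, within 0.4 rad of the world axes. Its square aluminium plate, 112 x 112 mm, top 36 mm above the worktop, sits on a sprung centre post and four hidden corner pads, one of them (another each time) about 7 mm too low. Steel shim tabs stick out at the corners, two to the left, two to the right.
- corner_far_left (a point): Press point of the plate's far left corner: top centre of a flat steel button 18 mm across, 2 mm above the plate, 38 mm above the worktop, 42 mm from the stand's centre in its x and y. Under the finger a firm corner stays put; the rocking one sinks 6 to 7 mm, springily, bottoming at about 6 N, and rises again when released.
- corner_far_right (a point): Press point of the plate's far right corner: top centre of a flat steel button 18 mm across, 2 mm above the plate, 38 mm above the worktop, 42 mm from the stand's centre in its x and y. Under the finger a firm corner stays put; the rocking one sinks 6 to 7 mm, springily, bottoming at about 6 N, and rises again when released.
- corner_near_left (a point): Press point of the plate's near left corner: top centre of a flat steel button 18 mm across, 2 mm above the plate, 38 mm above the worktop, 42 mm from the stand's centre in its x and y. Under the finger a firm corner stays put; the rocking one sinks 6 to 7 mm, springily, bottoming at about 6 N, and rises again when released.
- corner_near_right (a point): Press point of the plate's near right corner: top centre of a flat steel button 18 mm across, 2 mm above the plate, 38 mm above the worktop, 42 mm from the stand's centre in its x and y. Under the finger a firm corner stays put; the rocking one sinks 6 to 7 mm, springily, bottoming at about 6 N, and rises again when released.
- shim_far_left (a joint): How far the far left shim tab is down (rad): 0 standing up (28 degrees), 0.5 flat. Steel, 24 mm wide, 44 long, 3 thick, pointing to the stand's +y, hinged 58 mm from its centre, 6 mm up. Moves under 4 to 6 N on its outer half and stays where left. Flat, it fills the gap under the corner; at a firm corner it jams after about 0.13 rad. Goes flat only while the plate is not pressed.
- pad_far_left (a point): Place to press the far left shim: middle of its upper face, 30 mm out along the tab from its hinge (about 21 mm above the worktop when the tab is up, 7.5 mm when flat). The point moves with the tab.
- shim_far_right (a joint): How far the far right shim tab is down (rad): 0 standing up (28 degrees), 0.5 flat. Steel, 24 mm wide, 44 long, 3 thick, pointing to the stand's -y, hinged 58 mm from its centre, 6 mm up. Moves under 4 to 6 N on its outer half and stays where left. Flat, it fills the gap under the corner; at a firm corner it jams after about 0.13 rad. Goes flat only while the plate is not pressed.
- pad_far_right (a point): Place to press the far right shim: middle of its upper face, 30 mm out along the tab from its hinge (about 21 mm above the worktop when the tab is up, 7.5 mm when flat). The point moves with the tab.
- shim_near_left (a joint): How far the near left shim tab is down (rad): 0 standing up (28 degrees), 0.5 flat. Steel, 24 mm wide, 44 long, 3 thick, pointing to the stand's +y, hinged 58 mm from its centre, 6 mm up. Moves under 4 to 6 N on its outer half and stays where left. Flat, it fills the gap under the corner; at a firm corner it jams after about 0.13 rad. Goes flat only while the plate is not pressed.
- pad_near_left (a point): Place to press the near left shim: middle of its upper face, 30 mm out along the tab from its hinge (about 21 mm above the worktop when the tab is up, 7.5 mm when flat). The point moves with the tab.
- shim_near_right (a joint): How far the near right shim tab is down (rad): 0 standing up (28 degrees), 0.5 flat. Steel, 24 mm wide, 44 long, 3 thick, pointing to the stand's -y, hinged 58 mm from its centre, 6 mm up. Moves under 4 to 6 N on its outer half and stays where left. Flat, it fills the gap under the corner; at a firm corner it jams after about 0.13 rad. Goes flat only while the plate is not pressed.
- pad_near_right (a point): Place to press the near right shim: middle of its upper face, 30 mm out along the tab from its hinge (about 21 mm above the worktop when the tab is up, 7.5 mm when flat). The point moves with the tab.
- stopper: Red-brown rubber stopper, 32 mm across, 26 mm high, standing loose near the stand; origin at the centre of its underside. A bystander: leave it alone.
- vial: Glass vial with a white cap, 25 mm across, 50 mm high, standing loose near the stand; origin at the centre of its underside. A bystander: leave it alone.
- dish: Glass petri dish with lid, 67 mm across, 16 mm high, standing loose near the stand; origin at the centre of its underside. A bystander: leave it alone.

How it is judged:
By the outcome, as a careful person would: the job done as asked, in the order asked, and still so for the second after the job is handed in, with the robot touching nothing.
It also fails if it takes over 48 s, if anything falls off the work surface, if the arm or the gripper's body presses on something with over 40 N, if the wrist force passes 120 N, or if a joint passes its speed limit or range.

## Working session

There is one attempt and no reset: what is moved stays moved. The work goes in short steps, Python scripts to look and compute and a tool call to move; the robot and the scene stay as the last step left them, time stands still between calls to the robot, and variables do not carry over. Pictures are saved under pics/ and viewed, about 8 in all and at most 12, crops included, and the job is handed in when it is done.

Besides the shell and the picture viewer there is one more tool, called by a JSON object that holds its "fn" and its "kwargs", one argument or row to a line. jog_arm: Moves the arm, as the interface text tells. Its arguments: {"type":"object","properties":{"series":{"type":"array","items":{"type":"array","items":{"type":"number"}}},"newtons":{"type":"number"}},"required":["series"]}

```bash
mkdir -p pics
cat > h.py <<'E'
import numpy as np, cv2
from station import read_state, capture, finish_job
def pts(c):
    K=c["K"];d=c["depth"];v,u=np.mgrid[0:480,0:640]
    p=np.stack([(u-K[0,2])/K[0,0]*d,-(v-K[1,2])/K[1,1]*d,-d],-1)
    T=c["world_from_camera"];return p@T[:3,:3].T+T[:3,3]
def save(c,n,box=None,s=1):
    im=c["pixels"][:,:,::-1]
    if box: im=im[box[1]:box[3],box[0]:box[2]]
    cv2.imwrite("pics/"+n,cv2.resize(im,None,fx=s,fy=s))
E
python3 - <<'E'
from h import *
print(read_state())
c=capture("top");save(c,"top.png");np.savez("top.npz",**c)
p=pts(c);print(c["K"],c["world_from_camera"])
m=(c["depth"]>0)&(abs(p[...,2]-.036)<.004)
q=p[m];print(m.sum(),q.mean(0),q.min(0),q.max(0))
r=cv2.minAreaRect(np.argwhere(m)[:,::-1].astype(np.float32));print(r)
E
```

```text
{'t': 0.0, 'joints': array([ 1.2601765 ,  0.62928416,  0.03844337,  1.51831803, -0.02701401,
        0.99630413, -0.02001789]), 'joint_velocities': array([ 0.00109812,  0.00063518, -0.0018536 , -0.0002878 ,  0.00041101,
        0.00051563, -0.00139542]), 'joint_torque': array([-4.68801863e-04, -5.49736261e+01,  1.14339598e+00, -1.86633146e+01,
       -5.22525085e-02,  2.35398696e-02,  1.41365435e-04]), 'ee_pos': array([ 0.1574257 , -0.62998909,  0.20461029]), 'orientation': array([ 2.09183666,  0.25922807, -2.09231676]), 'contact_force': array([-0.31020587, -0.23845143,  0.02562074]), 'torque': array([-0.00358884, -0.00563211, -0.04099813]), 'gripper_width': 0.9999526057493817}
[[585.06144361   0.         322.60031513]
 [  0.         585.06144361 238.89978837]
 [  0.           0.           1.        ]] [[-0.00541798  0.99802746 -0.06254465  0.52740443]
 [-0.99996606 -0.00579544 -0.00585509 -0.25343817]
 [-0.00620601  0.0625108   0.99802499  1.02592354]
 [ 0.          0.          0.          1.        ]]
7344 [ 0.64837538 -0.35789154  0.03611471] [ 0.18906345 -0.76836764  0.03200162] [1.0037826  0.29945417 0.0399987 ]
((374.7994079589844, 179.55731201171875), (659.708251953125, 451.1599426269531), 14.268806457519531)
```

View pics/top.png

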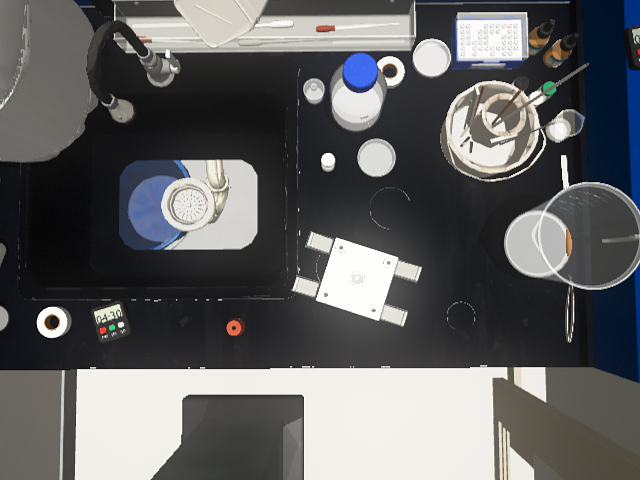

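The top view shows the plate centred at about (357,279), with tabs at (320,242), (307,286), (407,270) and (395,317). The vial is at (328,161), the dish at (376,157) and the red stopper at (234,327).

Run:
```python
from h import *
from scipy.spatial.transform import Rotation as Ro
c=capture("top");p=pts(c)
z=p[...,2]; box=np.zeros(z.shape,bool);box[225:335,300:410]=1
m=((c["depth"]>0)&(abs(z-.036)<.006)&box).astype(np.uint8)
m=cv2.morphologyEx(m,cv2.MORPH_OPEN,np.ones((5,5)))
n,l,st,ce=cv2.connectedComponentsWithStats(m);k=1+st[1:,4].argmax();m=l==k
q=p[m].astype(np.float32);r=cv2.minAreaRect(q[:,:2]);print("plate",r,np.median(q[:,2]),q[:,:2].mean(0))
a=np.deg2rad(r[2]);a=(a+np.pi/4)%(np.pi/2)-np.pi/4
cen=np.array(r[0]);print("yaw",a)
Rz=np.array([[np.cos(a),-np.sin(a)],[np.sin(a),np.cos(a)]])
for nx,sx in(("far",1),("near",-1)):
  for ny,sy in(("left",1),("right",-1)):
    b=cen+Rz@np.array([sx*.042,sy*.042]);t=cen+Rz@np.array([sx*.042,sy*(.058+.030*np.cos(.489))])
    print(nx,ny,b.round(4),"pad row approx",t.round(4))
# tab points in stand frame
bm=(c["depth"]>0)&box&(z>.008)&(z<.03)
s=(p[bm][:,:2]-cen)@Rz
for sx in(1,-1):
  for sy in(1,-1):
    g=(s[:,0]*sx>0)&(s[:,1]*sy>.062)&(abs(s[:,1])<.105)
    print(sx,sy,g.sum(),s[g].mean(0).round(4),np.percentile(s[g],[3,97],axis=0).round(4).tolist(),p[bm][g][:,2].max())
print(Ro.from_rotvec(read_state()["orientation"]).as_matrix().round(3))
for nm,(u,v) in dict(vial=(328,161),dish=(376,157),stop=(234,327)).items(): print(nm,p[v,u])
K=c["K"];save(c,"crop.png",(280,210,440,340),5)
```

```text
Traceback (most recent call last):
cv2.error: OpenCV(4.12.0) /io/opencv/modules/imgproc/src/convhull.cpp:143: error: (-215:Assertion failed) total >= 0 && (depth == CV_32F || depth == CV_32S) in function 'convexHull'
```

Run:
```python
from h import *
from scipy.spatial.transform import Rotation as Ro
c=capture("top");p=pts(c)
z=p[...,2]; box=np.zeros(z.shape,bool);box[225:335,290:425]=1
m=((c["depth"]>0)&(abs(z-.036)<.006)&box).astype(np.uint8)
m=cv2.morphologyEx(m,cv2.MORPH_OPEN,np.ones((5,5)))
n,l,st,ce=cv2.connectedComponentsWithStats(m);k=1+st[1:,4].argmax();m=l==k
q=np.ascontiguousarray(p[m],dtype=np.float32);r=cv2.minAreaRect(np.ascontiguousarray(q[:,:2]));print("plate",r,np.median(q[:,2]),q[:,:2].mean(0))
a=np.deg2rad(r[2]);a=(a+np.pi/4)%(np.pi/2)-np.pi/4
cen=np.array(r[0]);print("yaw",a)
Rz=np.array([[np.cos(a),-np.sin(a)],[np.sin(a),np.cos(a)]])
for nx,sx in(("far",1),("near",-1)):
  for ny,sy in(("left",1),("right",-1)):
    b=cen+Rz@np.array([sx*.042,sy*.042]);t=cen+Rz@np.array([sx*.042,sy*(.058+.030*np.cos(.489))])
    print(nx,ny,b.round(4),"pad row approx",t.round(4))
bm=(c["depth"]>0)&box&(z>.008)&(z<.03)
s=(p[bm][:,:2]-cen)@Rz
for sx in(1,-1):
  for sy in(1,-1):
    g=(s[:,0]*sx>0)&(s[:,1]*sy>.062)&(abs(s[:,1])<.105)
    print(sx,sy,g.sum(),s[g].mean(0).round(4),np.percentile(s[g],[3,97],axis=0).round(4).tolist(),p[bm][g][:,2].max())
print(Ro.from_rotvec(read_state()["orientation"]).as_matrix().round(3))
for nm,(u,v) in dict(vial=(328,161),dish=(376,157),stop=(234,327)).items(): print(nm,p[v,u])
K=c["K"];save(c,"crop.png",(280,210,440,330),5)
```

```text
plate ((0.5228826403617859, -0.3049743175506592), (0.11208401620388031, 0.11209260672330856), 71.83455657958984) 0.036402576 [ 0.5228137 -0.304906 ]
yaw -0.3170467977708977
far left [ 0.5759 -0.2782] pad row approx [ 0.5891 -0.2378]
far right [ 0.5497 -0.358 ] pad row approx [ 0.5365 -0.3983]
near left [ 0.4961 -0.252 ] pad row approx [ 0.5093 -0.2116]
near right [ 0.4699 -0.3318] pad row approx [ 0.4566 -0.3722]
1 1 280 [0.04   0.0794] [[0.0289, 0.0631], [0.0514, 0.0974]] 0.02991532729288393
1 -1 298 [ 0.0398 -0.0793] [[0.0285, -0.0971], [0.0513, -0.0631]] 0.02981349040428538
-1 1 284 [-0.0398  0.0798] [[-0.0512, 0.0634], [-0.0284, 0.0981]] 0.02984211172765816
-1 -1 295 [-0.0402 -0.0793] [[-0.0512, -0.0972], [-0.029, -0.0631]] 0.029906169515605208
[[-0.     0.242 -0.97 ]
 [ 0.001 -0.97  -0.242]
 [-1.    -0.001  0.   ]]
vial [ 0.72029145 -0.25753079  0.04879372]
dish [ 0.73324113 -0.34140588  0.01607703]
stop [ 0.44101264 -0.09624026  0.02554954]
```

View pics/crop.png

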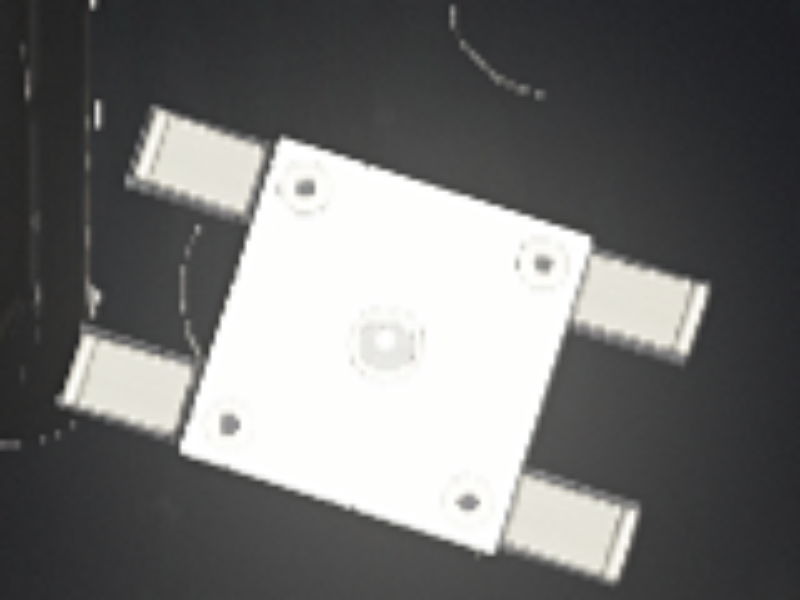

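{"fn": "jog_arm", "kwargs": {
  "series": [
    [0,0,0,0,-0.168,0,0],
    [0,0,0,0,-0.168,0,0],
    [0,0,0,0,-0.168,0,0],
    [0,0,0,0,-0.168,0,0],
    [0,0,0,0,-0.168,0,0],
    [0,0,0,0,-0.168,0,0],
    [0,0,0.0255,-0.0476,0,0,0],
    [0,0,0.0255,-0.0476,0,0,0],
    [0,0,0.0255,-0.0476,0,0,0],
    [0,0,0.0255,-0.0476,0,0,0],
    [0,0,0.0255,-0.0476,0,0,0],
    [0,0,0.0255,-0.0476,0,0,0],
    [0,0,0.0255,-0.0476,0,0,0],
    [0,0,0.0255,-0.0476,0,0,0],
    [0,0.05,0,0,0,0,0],
    [0,0.05,0,0,0,0,0],
    [0,0,0,0,0,0,0],
    [0,0,0,0,0,0,0]
  ],
  "newtons": 20
}}

```text
t: 2.4
ee_pos: [0.4712, -0.3333, 0.1068]
orientation: [1.44, 1.04, -1.439]
contact_force: [0.1, -0.2, 0.3]
gripper_width: 0.004
```

```bash
cat > t.py <<'E'
from h import *
from scipy.spatial.transform import Rotation as Ro
s=read_state();R=Ro.from_rotvec(s["orientation"]).as_matrix()
print(s["t"],s["ee_pos"].round(4),s["contact_force"].round(2),s["gripper_width"],"\n",R.round(3))
a=-.317;cen=np.array([.5229,-.3050]);Rz=np.array([[np.cos(a),-np.sin(a)],[np.sin(a),np.cos(a)]])
print("stand xy",(Rz.T@(s["ee_pos"][:2]-cen)).round(4))
T={}
for n,x,y in(("FL",1,1),("FR",1,-1),("NL",-1,1),("NR",-1,-1)):
    for k,d in(("btn",.042),("pad",.058+.0265)):
        w=np.r_[cen+Rz@[x*.042,y*d],.038 if k=="btn" else .021]
        print(n,k,(R.T@(w-s["ee_pos"])).round(4))
E
python3 t.py
```

```text
2.4 [ 0.4712 -0.3333  0.1068] [ 0.11 -0.25  0.3 ] 0.0035133608110125996 
 [[ 0.002  0.95  -0.313]
 [-0.001 -0.313 -0.95 ]
 [-1.     0.002  0.   ]]
stand xy [-0.0403 -0.043 ]
FL btn [ 0.0689  0.082  -0.0851]
FL pad [ 0.0859  0.0819 -0.1276]
FR btn [ 0.0689  0.0821 -0.0011]
FR pad [0.0859 0.0822 0.0414]
NL btn [ 0.0688 -0.002  -0.085 ]
NL pad [ 0.0857 -0.0021 -0.1275]
NR btn [ 0.0688 -0.0019 -0.001 ]
NR pad [ 0.0858 -0.0018  0.0415]
```

{"fn": "jog_arm", "kwargs": {
  "series": [
    [0,0.03,-0.002,-0.001,0,0,0],
    [0,0.03,0,0,0,0,0],
    [0,0.004,0,0,0,0,0],
    [0,0.002,0,0,0,0,0],
    [0,0.002,0,0,0,0,0],
    [0,0.001,0,0,0,0,0],
    [0,0,0,0,0,0,0]
  ]
}}

```text
t: 3.28
ee_pos: [0.4693, -0.3318, 0.0371]
orientation: [1.44, 1.04, -1.439]
contact_force: [0.7, -0.2, 1.3]
gripper_width: 0.006
```

{"fn": "jog_arm", "kwargs": {
  "series": [
    [0,0.002,0,0,0,0,0],
    [0,0,0,0,0,0,0]
  ]
}}

```text
t: 3.52
ee_pos: [0.4688, -0.3319, 0.0349]
orientation: [1.439, 1.04, -1.44]
contact_force: [-0.9, -0.8, 5.4]
gripper_width: 0.0
```

{"fn": "jog_arm", "kwargs": {
  "series": [
    [0,0.002,0,0,0,0,0],
    [0,0,0,0,0,0,0]
  ]
}}

```text
t: 3.78
ee_pos: [0.4685, -0.3321, 0.0331]
orientation: [1.439, 1.04, -1.441]
contact_force: [-2.4, -2.6, 8.6]
gripper_width: 0.002
```

{"fn": "jog_arm", "kwargs": {
  "series": [
    [0,0.002,0,0,0,0,0],
    [0,0,0,0,0,0,0]
  ]
}}

```text
t: 4.03
ee_pos: [0.4683, -0.3323, 0.0316]
orientation: [1.439, 1.04, -1.441]
contact_force: [-2.7, -1.1, 12.2]
gripper_width: 0.003
```

Run:
```python
from h import *
s=read_state();print(s["ee_pos"],s["contact_force"])
c=capture("wrist");save(c,"w1.png")
c=capture("scene");save(c,"s1.png");p=pts(c)
t=np.load("top.npz");np.savez("scene1.npz",**c)
d=capture("top");q=pts(d);q0=pts(t)
a=-.317;cen=np.array([.5229,-.3050]);Rz=np.array([[np.cos(a),-np.sin(a)],[np.sin(a),np.cos(a)]])
for nm,P in(("before",q0),("now",q),("scene",p)):
    st=(P[...,:2]-cen)@Rz
    for x,y in((1,1),(1,-1),(-1,1),(-1,-1)):
        g=(abs(st[...,0]-x*.047)<.006)&(abs(st[...,1]-y*.047)<.006)&(abs(P[...,2]-.034)<.015)
        print(nm,x,y,g.sum(),np.median(P[g][:,2]).round(4) if g.any() else None)
```

```text
[ 0.46827961 -0.33228363  0.03159526] [-2.74412481 -1.09464262 12.16888666]
before 1 1 49 0.0378
before 1 -1 49 0.037
before -1 1 50 0.037
before -1 -1 50 0.0375
now 1 1 48 0.0443
now 1 -1 0 None
now -1 1 49 0.0372
now -1 -1 0 None
scene 1 1 67 0.044
scene 1 -1 41 0.0366
scene -1 1 52 0.0382
scene -1 -1 0 None
```

View pics/s1.png

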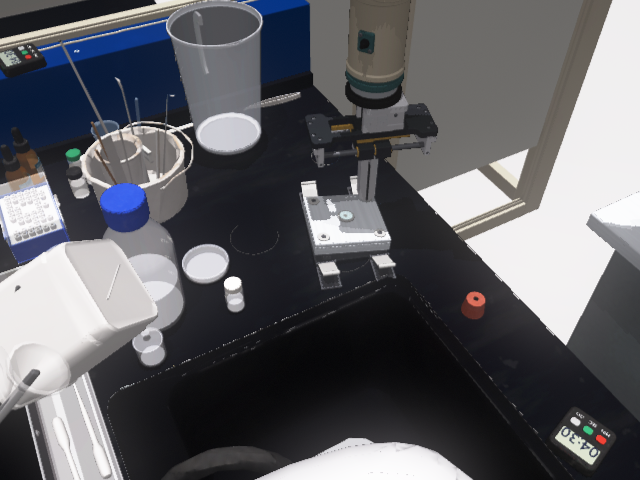

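Pressing near right to 12 N took the finger from 38 mm to 31.6 mm. The opposite (far left) corner of the plate rose 6.5 mm, so near right is the rocking corner. I'll release the plate and move over its tab.

{"fn": "jog_arm", "kwargs": {
  "series": [
    [0,-0.02,0,0,0,0,0],
    [0,-0.03,0,0,0,0,0],
    [0,0,0,0.0435,0,0,0],
    [0,0,0,0,0,0,0],
    [0,0,0,0,0,0,0]
  ]
}}

```text
t: 4.8
ee_pos: [0.455, -0.3716, 0.08]
orientation: [1.44, 1.043, -1.44]
contact_force: [0.7, 0.0, 0.4]
gripper_width: 0.007
```

```bash
python3 t.py
python3 - <<'E'
from h import *
c=capture("scene");P=pts(c)
a=-.317;cen=np.array([.5229,-.3050]);Rz=np.array([[np.cos(a),-np.sin(a)],[np.sin(a),np.cos(a)]])
st=(P[...,:2]-cen)@Rz
for x,y in((1,1),(1,-1),(-1,1),(-1,-1)):
    g=(abs(st[...,0]-x*.047)<.006)&(abs(st[...,1]-y*.047)<.006)&(abs(P[...,2]-.034)<.015)
    print(x,y,g.sum(),np.median(P[g][:,2]).round(4) if g.any() else None)
E
```

```text
4.8 [ 0.455  -0.3716  0.08  ] [0.68 0.05 0.4 ] 0.007109240900777149 
 [[-0.     0.95  -0.313]
 [ 0.001 -0.313 -0.95 ]
 [-1.    -0.001 -0.001]]
stand xy [-0.0437 -0.0844]
FL btn [ 0.0421  0.0856 -0.1265]
FL pad [ 0.0591  0.0856 -0.169 ]
FR btn [ 0.042   0.0857 -0.0425]
FR pad [0.0589 0.0858 0.    ]
NL btn [ 0.0421  0.0016 -0.1264]
NL pad [ 0.0592  0.0016 -0.1689]
NR btn [ 0.042   0.0017 -0.0424]
NR pad [0.059  0.0018 0.0001]
1 1 64 0.0369
1 -1 44 0.037
-1 1 56 0.0383
-1 -1 32 0.0386
```

{"fn": "jog_arm", "kwargs": {
  "series": [
    [0,0.02,0.002,0.003,0,0,0],
    [0,0.02,0,0,0,0,0],
    [0,0.01,0,0,0,0,0],
    [0,0.003,0,0,0,0,0],
    [0,0.003,0,0,0,0,0],
    [0,0.003,0,0,0,0,0],
    [0,0.003,0,0,0,0,0],
    [0,0,0,0,0,0,0]
  ]
}}

```text
t: 5.85
ee_pos: [0.4573, -0.3752, 0.0185]
orientation: [1.44, 1.042, -1.437]
contact_force: [1.7, 1.7, 1.4]
gripper_width: 0.004
```

{"fn": "jog_arm", "kwargs": {
  "series": [
    [0,0.002,0,0,0,0,0],
    [0,0.002,0,0,0,0,0],
    [0,0.002,0,0,0,0,0],
    [0,0.002,0,0,0,0,0],
    [0,0,0,0,0,0,0]
  ]
}}

```text
t: 6.48
ee_pos: [0.4562, -0.3763, 0.0104]
orientation: [1.439, 1.041, -1.44]
contact_force: [1.3, -0.9, 2.5]
gripper_width: 0.003
```

{"fn": "jog_arm", "kwargs": {
  "series": [
    [0,0.002,0,0,0,0,0],
    [0,0.0015,0,0,0,0,0],
    [0,0.001,0,0,0,0,0],
    [0,0,0,0,0,0,0]
  ]
}}

```text
t: 6.98
ee_pos: [0.4562, -0.3765, 0.0074]
orientation: [1.439, 1.04, -1.44]
contact_force: [-0.3, -0.2, 13.8]
gripper_width: 0.003
```

{"fn": "jog_arm", "kwargs": {
  "series": [
    [0,0.0015,0,0,0,0,0],
    [0,0,0,0,0,0,0],
    [0,0,0,0,0,0,0]
  ]
}}

```text
t: 7.35
ee_pos: [0.4563, -0.3766, 0.0071]
orientation: [1.439, 1.04, -1.44]
contact_force: [-2.4, 1.7, 22.8]
gripper_width: 0.004
```

It's hard against the stop (22.8 N at 7.1 mm). Now I'll lift straight up and back off.

{"fn": "jog_arm", "kwargs": {
  "series": [
    [0,-0.02,0,0,0,0,0],
    [0,-0.06,0,0,0,0,0],
    [0,-0.06,0,0,0,0,0],
    [0,-0.05,0,0.03,0,0,0],
    [0,0,-0.03,0.05,0,0,0],
    [0,0,-0.03,0.05,0,0,0],
    [0,0,-0.03,0.05,0,0,0],
    [0,0,0,0,0,0,0],
    [0,0,0,0,0,0,0]
  ]
}}

```text
t: 8.48
ee_pos: [0.3142, -0.5174, 0.1936]
orientation: [1.441, 1.044, -1.439]
contact_force: [0.3, 0.5, 0.5]
gripper_width: 0.002
```

Run:
```python
from h import *
s=read_state();print(s["t"],s["ee_pos"],s["contact_force"])
c=capture("top");P=pts(c);P0=pts(np.load("top.npz"))
a=-.317;cen=np.array([.5229,-.3050]);Rz=np.array([[np.cos(a),-np.sin(a)],[np.sin(a),np.cos(a)]])
for n,Q in(("before",P0),("now",P)):
  st=(Q[...,:2]-cen)@Rz
  for x,y in((1,1),(1,-1),(-1,1),(-1,-1)):
    f=lambda d,w:np.median(Q[(abs(st[...,0]-x*.041)<.008)&(abs(st[...,1]-y*d)<w)&(Q[...,2]<.06)][:,2]).round(4)
    print(n,x,y,"plate",f(.047,.006),"tab@70",f(.070,.003),"tab@92",f(.092,.003))
for u,v in((328,161),(376,157),(234,327)):print(P[v,u]-P0[v,u])
save(c,"end.png",(220,130,460,350),3)
```

```text
8.475 [ 0.31416053 -0.51737727  0.19359583] [0.2779077  0.48470161 0.46831286]
before 1 1 plate 0.0379 tab@70 0.0135 tab@92 0.0265
before 1 -1 plate 0.0378 tab@70 0.0151 tab@92 0.027
before -1 1 plate 0.0373 tab@70 0.0144 tab@92 0.0264
before -1 -1 plate 0.0379 tab@70 0.0143 tab@92 0.0274
now 1 1 plate 0.0378 tab@70 0.0147 tab@92 0.0262
now 1 -1 plate 0.0374 tab@70 0.015 tab@92 0.0273
now -1 1 plate 0.0381 tab@70 0.0146 tab@92 0.027
now -1 -1 plate 0.0381 tab@70 0.0079 tab@92 0.0077
[-4.06232021e-04  8.61929478e-06  2.05789601e-03]
[-0.00051795  0.00022135  0.00254109]
[-3.67479510e-05  6.68663257e-05 -4.25523036e-04]
```

View pics/end.png

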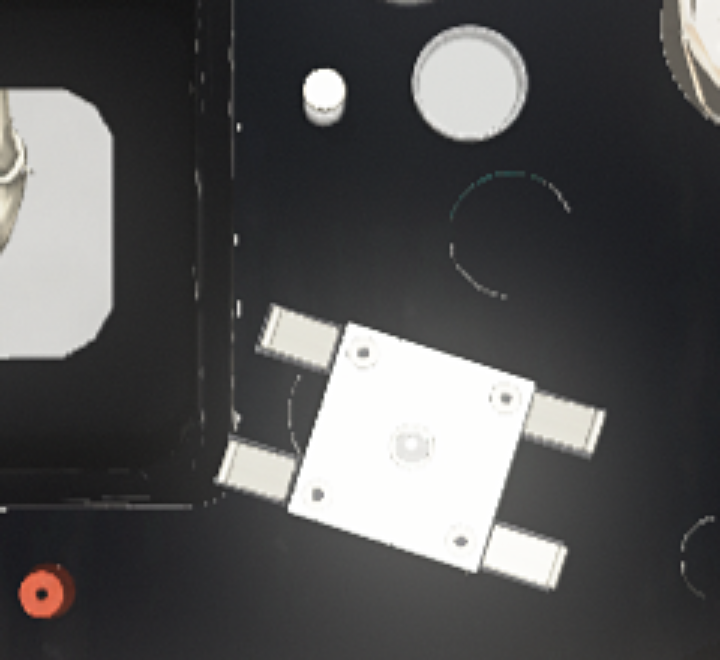

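In the crop, the near right tab at (525,556) is flat and the other three are still up. The vial, dish and stopper haven't moved, and the arm is clear.

```bash
python3 -c "
from station import finish_job;print(finish_job())"
```

```text
the job is handed in; nothing more can be done
None
```

The near right corner was the one that rocked, and its shim tab is now fully flat. The job is handed in at about 8.5 s of the 48 s allowed.

- **Finding the corner:** I pressed near right first. It sank about 6.4 mm, bottoming at 12 N, and the opposite corner of the plate rose 6.5 mm. Since that settled it, I did not press the other three corners.
- **Flattening the shim:** I let go of the plate, which came back level. I then pressed the near right tab down to its stop: 22.8 N, with the fingertip 7.1 mm above the worktop.
- **Last checks:**
  - The near right tab measures about 7.8 mm high along its length, which is flat.
  - The other three tabs measure as before, about 27 mm high near their outer ends, and the plate is level.
  - The vial, dish and stopper show no movement beyond measurement noise (at most about 2.5 mm, in height).
  - The gripper is clear at a height of 0.19 m, with no contact force beyond noise.

No check failed or disagreed.

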